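# Return two chisels to the lidded tool case

## Task

Lift the lid of the blue tool case right back until it rests on its stop by itself, then put the two chisels away in it: one in each lane, lying flat and straight along the lane, both with the handle towards the front edge (opposite the hinge) and the blade towards the hinge. Set them down gently rather than dropping them, leave the lid open, and do not disturb the tin or the spool.

Things in the scene. Friction and masses are not known exactly. Their poses are not given: they have to be found in the camera images.
- case: Blue tool case, fixed to the desk, 220 x 220 x 50 mm high without lid, walls 5 mm. Origin: centre of its underside; z up, x from its front edge (robot side) to its hinge edge, y left. Grey inner floor 5 mm above the origin; a rib (8 mm wide, 12 high) along x in its middle parts it into two lanes, each 101 mm wide (|y| 4 to 105 mm), 210 long.
- lid (a joint): Angle of the lid (rad): 0 shut, grows as its front edge rises, stop at 1.9, leaning back past upright. Free hinge: let go below about 1.4 it falls shut, above about 1.6 it falls back onto its stop and stays. Blue plate 220 x 220 x 8 mm, 250 g.
- lid_hinge (a point): Middle of the lid's hinge line, on top of the case's far edge (50 mm above the desk). The line runs along the case's y.
- lid_handle (a point): Middle of the lid handle's black round bar, 11 mm thick, 100 mm long, parallel to the hinge line. Two legs 85 mm apart hold it 35 mm off the lid's upper face, 16 mm in from the front edge; 93 mm above the desk when shut. Moves with the lid.
- red_chisel: Loose wood chisel, red plastic handle, 172 mm long, about 160 g. Origin: on its underside, midway along; x from handle to blade tip, z up. Handle: flat-sided, 26 mm wide, 24 high, x = -85 to 10 mm. Steel blade: 20 mm wide, 6 thick, x = 10 to 85 mm, 12 mm above the underside: the chisel rests level on its handle, which holds its balance point.
- red_chisel_grip (a point): Good place to hold the red chisel: on the handle's middle line at x = -25 mm, 12 mm above the underside (mid height). The handle is 26 mm wide here.
- red_chisel_tip (a point): Near the end of the red chisel's blade, x = 83 mm, 12 mm above the underside.
- yellow_chisel: Loose wood chisel, yellow plastic handle, 172 mm long, about 160 g. Origin: on its underside, midway along; x from handle to blade tip, z up. Handle: flat-sided, 26 mm wide, 24 high, x = -85 to 10 mm. Steel blade: 20 mm wide, 6 thick, x = 10 to 85 mm, 12 mm above the underside: the chisel rests level on its handle, which holds its balance point.
- yellow_chisel_grip (a point): Good place to hold the yellow chisel: on the handle's middle line at x = -25 mm, 12 mm above the underside (mid height). The handle is 26 mm wide here.
- yellow_chisel_tip (a point): Near the end of the yellow chisel's blade, x = 83 mm, 12 mm above the underside.
- paint_tin: Bystander: upright steel tin with a paper band, 76 mm across, 100 mm high. Origin: centre of its underside.
- spool: Bystander: wooden spool standing on end, 80 mm across, 60 mm high. Origin: centre of its underside.
Things that resemble listed ones, but are neither listed nor needed, are in the scene too. What is shaped like the red_chisel but orange or turquoise is not meant. Leave any turquoise or white look-alike of the yellow_chisel alone.

How it is judged:
By the outcome, as a careful person would: the job done as asked, in the order asked, and still so for the second after the job is handed in, with the robot touching nothing.
It also fails if it takes over 72 s, if anything falls off the work surface, if the arm or the gripper's body presses on something with over 40 N, if the wrist force passes 120 N, or if a joint passes its speed limit or range.

## Robot

A 6-joint arm with a two-finger parallel gripper is mounted at the origin on the work surface. World frame = base frame: x ahead of the robot, y to its left, z up, the work surface at z = 0. Lengths are in m, angles in rad, forces in N, time in s.
With the tool pointing down it reaches from about 0.375 to 0.9 m from the base axis. Payload 3.1 kg.
Tool frame: the origin (TCP) lies at the centre of the arm's flange, where the gripper is bolted on; the fingertips stand 182 mm ahead of it and the grasp point (between the pads) lies 164 mm ahead of it; z points along the fingers, y is the line along which they close (so a half turn about z gives the same grasp; the last joint's range is limited). The gripper opens to 87 mm and grips with 3 to 60 N. Pads are 19 mm wide; open, the fingers measure 117 mm over their backs; the gripper's body (75 mm by 190 mm) begins 51 mm behind the grasp point.
Start: joints at [-1.506, 0.527, 1.433, -0, 1.181, -0.178], TCP at [0.151, -0.606, 0.405] pointing down, gripper open.
Joint ranges: [-3.08, 3.08], [-0.75, 2.2], [0.22, 2.44], [-1.43, 4.57], [0, 2.65], [-2.85, 2.85]. Speed limits (rad/s): [2.79, 2.79, 3.14, 3.14, 3.14, 3.14].

## Interface

Orientations are given as a unit quaternion [x, y, z, w].
In Python, from rig import * gives the robot as it stands.
- The arm moves only by the tool move_arm, never from a script. Its argument "commands" is a list that holds one entry, the list of rows, each a list of 6 numbers: the shift along the tool's x, y, z in units of 40 mm (1.0 is 40 mm), then the turn, a rotation vector about the tool's x, y, z in rad. A call has 1 to 12 rows; each row is the pose to reach, as a shift and turn from the pose commanded when the call began, along the tool's axes at that moment; what a row does not reach only later rows make up. A row lasts 1/8 s, in which the tool goes at most 62.5 mm and 10.7 degrees, less where a joint would pass 70% of its speed; a pose out of reach is approached as far as the arm can. A call with a gripper value outside its range is refused whole. "claw" is the closure, from -1 (fully open) to 1 (shut), so that 0 is half open, set as the call begins (left out, the last holds). The fingers move at their own pace and stop on an object; "squeeze" is the grip in N (left out, the last holds). Time passes only in rows, so rows that repeat a pose let the fingers close. It gives the time, the measured TCP pose, the force, the opening and the grip force at its end, in the units of the state.
- get_obs(): the state, without advancing time (a new reading comes with each control period).
- camera(name): name is "side" or "top"; returns a dict with "pixels" (480x640x3 uint8, blue, green, red), "range_z" (480x640 float32, m along the optical axis (not along the pixel's ray), 0 where there is no reading), "camera_matrix" (3x3 intrinsics, pixels), "extrinsics" (4x4, takes a point from world to camera coordinates). Camera axes: x right, y up, looking along -z (the intrinsics and any distortion apply to the point x, -y, -z); pixel columns grow to the right and rows downward; lengths in m; the calibration is good to about 2 mm. A picture is of the moment at which its call begins.
- hand_in(): hands the job in; it is judged then, once.
The state is a dict: "time": time; "q": joint angles; "joint_velocities": joint speeds; "joint_torque": joint torques, N m; "position": TCP position; "tool_rot": TCP orientation; "ft_force": force on the tool from outside, world axes, zero at the start; "moment": the same for the moment, N m; "grip_width": finger opening in m; "grip_force": force on a finger pad.
Only numpy, scipy, OpenCV 4.12 (cv2) and the standard library are available. Lean on these libraries where they do the work, as an engineer would, in place of code of your own. Each camera call takes 0.05 s, during which the arm holds its last target. There are 200 camera calls.

## Working session

There is one attempt and no reset: what is moved stays moved. The work goes in short steps, Python scripts to look and compute and a tool call to move; the robot and the scene stay as the last step left them, time stands still between calls to the robot, and variables do not carry over. Pictures are saved under pics/ and viewed, at most 10 in all, crops included, and the job is handed in when it is done.

Besides the shell and the picture viewer there is one more tool, called after "Call:" as name([rows], argument=value, ...), one row to a line, values as JSON. move_arm: Moves the arm, as the interface text tells. Its arguments: {"type":"object","properties":{"commands":{"type":"array","items":{"type":"array","items":{"type":"array","items":{"type":"number"}}}},"claw":{"type":"number"},"squeeze":{"type":"number"}},"required":["commands"]}

```bash
mkdir -p pics; cat > h.py <<'E'
from rig import *
import numpy as np, cv2
from scipy.spatial.transform import Rotation as R
def cam(n,save=None):
    c=camera(n); c['pixels']=np.ascontiguousarray(c['pixels'])
    if save: cv2.imwrite('pics/'+save,c['pixels'])
    return c
def ray(c,u,v):
    K=np.array(c['camera_matrix']);E=np.array(c['extrinsics'])
    d=np.linalg.inv(K)@[u,v,1]; d=E[:3,:3].T@(d*[1,-1,-1]); o=-E[:3,:3].T@E[:3,3]
    return o,d
def onplane(c,u,v,z):
    o,d=ray(c,u,v); return o+d*(z-o[2])/d[2]
def cloud(c):
    K=np.array(c['camera_matrix']);E=np.array(c['extrinsics']);Z=c['range_z']
    v,u=np.mgrid[:480,:640]; d=np.stack([u,v,np.ones_like(u)],-1)@np.linalg.inv(K).T
    p=d*Z[...,None]*[1,-1,-1]; return (p-E[:3,3])@E[:3,:3]
E
python3 - <<'E'
from h import *
for n in('top','side'):
    c=cam(n,n+'0.png'); print(n,[k for k in c],c['camera_matrix'],c['extrinsics'])
print(get_obs())
E
```

```text
top ['pixels', 'range_z', 'camera_matrix', 'extrinsics'] [[491.73328845   0.         314.43461175]
 [  0.         491.73328845 236.09464806]
 [  0.           0.           1.        ]] [[ 0.00428142 -0.99978279 -0.0203969   0.01315641]
 [ 0.9984256   0.00313304  0.05600449 -0.49087877]
 [-0.05592842 -0.02060456  0.99822215 -1.04315745]
 [ 0.          0.          0.          1.        ]]
side ['pixels', 'range_z', 'camera_matrix', 'extrinsics'] [[440.35895441   0.         312.63535577]
 [  0.         440.35895441 241.77600565]
 [  0.           0.           1.        ]] [[-0.94460928 -0.32818566 -0.00273299  0.46002925]
 [ 0.23846737 -0.69204893  0.68132341 -0.1819259 ]
 [-0.22549194  0.64293269  0.73197742 -1.07543666]
 [ 0.          0.          0.          1.        ]]
{'time': 0.1, 'q': array([-1.50551115e+00,  5.28406912e-01,  1.43378070e+00, -3.54029091e-05,
        1.18142668e+00, -1.78497416e-01]), 'joint_velocities': array([ 5.09449095e-04, -1.32450658e-03, -2.93128797e-03, -4.79341037e-04,
       -6.49036266e-05,  2.23699066e-04]), 'joint_torque': array([-4.40350595e-04, -4.40984881e+01, -1.77150553e+01,  6.35050214e-02,
        5.34176943e-02, -5.20238461e-05]), 'position': array([ 0.15086499, -0.60619801,  0.40384635]), 'tool_rot': array([ 9.92579123e-01,  1.21596313e-01,  4.08444284e-05, -1.01012425e-03]), 'ft_force': array([ 0.56476573, -0.26163534, -0.12135744]), 'moment': array([-0.01509947,  0.02958691, -0.00843856]), 'grip_force': 0.0, 'grip_width': 0.086805844612176}
```

View pics/top0.png

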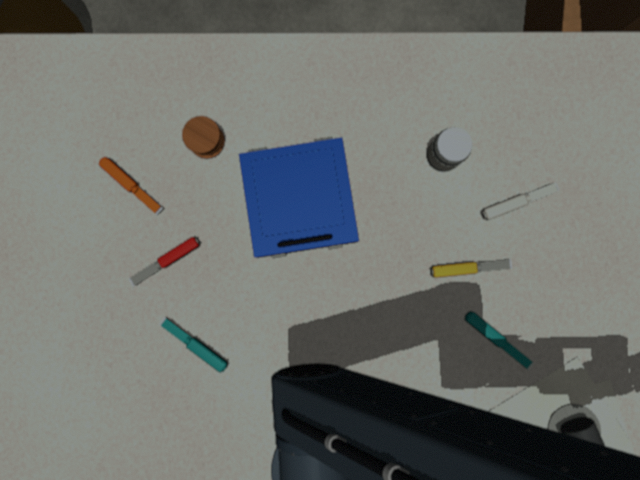

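View pics/side0.png

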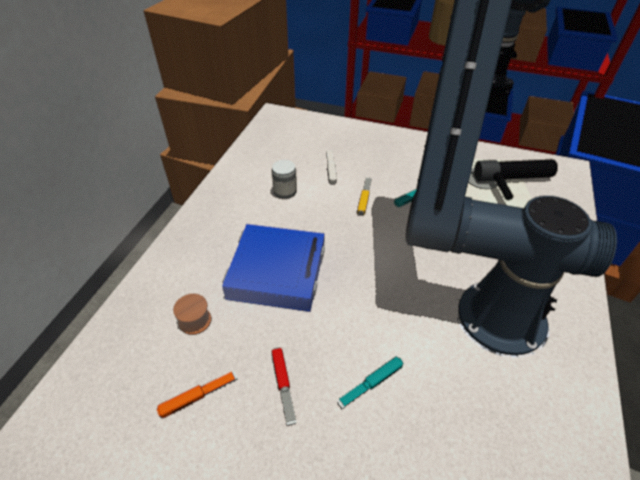

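Top view: the blue case is at (300,197), with its handle bar at (305,240) on the robot side. The spool is at (203,137) and the tin at (450,147).

Chisel-shaped things in the top view:
- **Red candidates:** red (165,260), orange (130,185), turquoise (195,345). The red one fits by its colour.
- **Yellow candidates:** yellow (470,268), white (517,201), turquoise (498,340). The yellow one fits by its colour.

I'll measure these and confirm the choice in an enlarged crop.

```bash
cat >> h.py <<'E'
def blob(m):
    n,l,s,_=cv2.connectedComponentsWithStats(m.astype(np.uint8)); i=1+np.argmax(s[1:,4]); return l==i
def hsv(c): return cv2.cvtColor(c['pixels'],cv2.COLOR_BGR2HSV)
def chisel_mask(H,col):
    h,s,v=H[...,0].astype(int),H[...,1],H[...,2]
    if col=='red': m=((h<4)|(h>174))&(s>150)&(v>60)
    else: m=(h>20)&(h<32)&(s>120)&(v>60)
    return m
E
python3 - <<'E'
from h import *
c=cam('top'); H=hsv(c); P=cloud(c)
for col in('red','yellow'):
    m=blob(chisel_mask(H,col)); pts=np.argwhere(m)[:,::-1].astype(np.float32)
    r=cv2.minAreaRect(pts); b=cv2.boxPoints(r)
    w=np.array([onplane(c,u,v,.024)[:2] for u,v in b]); 
    print(col,r,w.mean(0),[np.linalg.norm(w[i]-w[(i+1)%4]) for i in range(4)])
    L=max(range(2),key=lambda i:np.linalg.norm(w[i]-w[i+1])); d=w[L+1]-w[L]
    print(' axis deg',np.degrees(np.arctan2(d[1],d[0])),'z',np.median(P[m][:,2]))
h,s,v=[H[...,i].astype(int) for i in range(3)]
m=blob((h>105)&(h<125)&(s>150)&(v>60)); m=blob(cv2.morphologyEx(m.astype(np.uint8),cv2.MORPH_CLOSE,np.ones((15,15))))
m2=m&(P[...,2]>.05)&(P[...,2]<.075)
for mm in(m,m2):
    r=cv2.minAreaRect(np.argwhere(mm)[:,::-1].astype(np.float32)); b=cv2.boxPoints(r)
    w=np.array([onplane(c,u,v,.058)[:2] for u,v in b]);print('lid',r,w.round(4).tolist(),w.mean(0),np.median(P[mm][:,2]))
    print([np.linalg.norm(w[i]-w[(i+1)%4]) for i in range(2)],[np.degrees(np.arctan2(*(w[(i+1)%4]-w[i])[::-1])) for i in range(2)])
k=blob(m&(v<60)&(P[...,2]>.08)); r=cv2.minAreaRect(np.argwhere(k)[:,::-1].astype(np.float32)); b=cv2.boxPoints(r)
w=np.array([onplane(c,u,v,.097)[:2] for u,v in b]);print('bar',r,w.round(4).tolist(),w.mean(0),np.median(P[k][:,2]))
for n,u,v,z in(('tin',452,145,.1),('spool',202,135,.06)): print(n,onplane(c,u,v,z),P[v,u])
p=c['pixels']; a=np.hstack([cv2.resize(p[140:390,80:250],(380,560)),cv2.resize(p[140:390,400:570],(380,560))]);cv2.imwrite('pics/crop.png',a)
E
```

```text
red ((177.7158203125, 252.25840759277344), (10.90235710144043, 43.11993408203125), 57.7243537902832) [0.45476336 0.30686514] [np.float64(0.09192876444529857), np.float64(0.023520449470951946), np.float64(0.09180977040253634), np.float64(0.023495653120058357)]
 axis deg -57.39393234098725 z 0.023934746974266948
yellow ((454.54931640625, 268.9684753417969), (11.462984085083008, 44.64806365966797), 83.9909896850586) [ 0.42175765 -0.28103976] [np.float64(0.09385650507127605), np.float64(0.024068804464642587), np.float64(0.0937315481107899), np.float64(0.024098031575546783)]
 axis deg -83.73253665715924 z 0.02346668892763922
lid ((297.88702392578125, 197.24136352539062), (104.3572998046875, 104.67464447021484), 80.86982727050781) [[0.6593, 0.1744], [0.6942, -0.0409], [0.4797, -0.0752], [0.4447, 0.1374]] [0.56946461 0.04891961] 0.059206842499346025
[np.float64(0.21814694347237573), np.float64(0.21724119633787758)] [np.float64(-80.80008922782619), np.float64(-170.9256655441216)]
lid ((297.88702392578125, 197.24136352539062), (104.3572998046875, 104.67464447021484), 80.86982727050781) [[0.6593, 0.1744], [0.6942, -0.0409], [0.4797, -0.0752], [0.4447, 0.1374]] [0.56946461 0.04891961] 0.05912950225432867
[np.float64(0.21814694347237573), np.float64(0.21724119633787758)] [np.float64(-80.80008922782619), np.float64(-170.9256655441216)]
bar ((304.5357971191406, 240.2288055419922), (4.322552680969238, 53.90840530395508), 81.11934661865234) [[0.4737, 0.0863], [0.4906, -0.0192], [0.4821, -0.0205], [0.4653, 0.0849]] [0.47790515 0.03286639] 0.09839453007017562
tin [ 0.66782677 -0.2589405   0.1       ] [ 0.66816909 -0.25930605  0.09859505]
spool [0.69908066 0.24992014 0.06      ] [0.69833239 0.24920168 0.06282396]
```

View pics/crop.png

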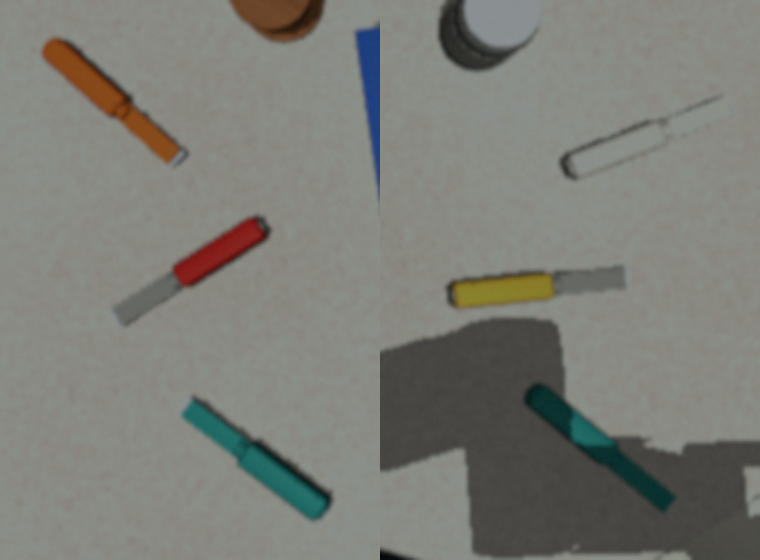

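The crop confirms both: the red chisel is at mid-left with its blade to the lower left, and the yellow one is at mid-right with its blade to the right. The measured sizes and heights agree with those given. Next I work out the first move, to above the lid bar.

```bash
cat >> h.py <<'E'
TH=np.radians(9.1); C=np.array([.570,.048]); EX=np.array([np.cos(TH),np.sin(TH),0]); EY=np.array([-EX[1],EX[0],0])
def case(x,y,z): return np.array([C[0],C[1],0])+x*EX+y*EY+np.array([0,0,z])
def down(a):   # a: world angle (deg) of tool x, tool pointing down
    a=np.radians(a); x=np.array([np.cos(a),np.sin(a),0]); z=np.array([0,0,-1.]); return np.stack([x,np.cross(z,x),z],1)
def rows(grasps,base=None):
    "grasps: list of (grasp point, rot matrix); prints shift & turn from pose base (default measured)"
    if base is None:
        o=get_obs(); base=(o['position'],R.from_quat(o['tool_rot']).as_matrix())
    p0,M0=base
    for g,M in grasps:
        t=np.asarray(g)-.164*M[:,2]
        print((M0.T@(t-p0)/.04).round(3).tolist(),R.from_matrix(M0.T@M).as_rotvec().round(3).tolist(),'dist',np.linalg.norm(t-p0).round(3))
def st():
    o=get_obs(); M=R.from_quat(o['tool_rot']).as_matrix(); print('t',o['time'],'grasp',(o['position']+.164*M[:,2]).round(4),'ax',np.degrees(np.arctan2(M[1,0],M[0,0])).round(1),'z',M[:,2].round(3),'F',o['ft_force'].round(1),'w',o['grip_width'],'gf',o['grip_force'],'q',np.round(o['q'],2))
E
python3 - <<'E'
from h import *
b=[.4775,.033]
rows([(b+[.17],down(99.1)),(b+[.093],down(99.1))])
E
```

```text
[11.782, -13.534, 1.776] [-0.001, -0.001, -1.486] dist 0.721
[11.781, -13.531, 3.701] [-0.001, -0.001, -1.486] dist 0.733
```

Call:
move_arm([
  [[1, -1.15, 0.2, 0, 0, -0.15], [2.2, -2.5, 0.4, 0, 0, -0.3], [3.4, -3.9, 0.6, 0, 0, -0.45], [4.6, -5.2, 0.8, 0, 0, -0.6], [5.8, -6.6, 1, 0, 0, -0.75], [7, -8, 1.1, 0, 0, -0.9], [8.2, -9.4, 1.3, 0, 0, -1.05], [9.4, -10.7, 1.4, 0, 0, -1.2], [10.4, -11.9, 1.6, 0, 0, -1.35], [11.2, -12.9, 1.8, 0, 0, -1.486], [11.65, -13.4, 1.8, 0, 0, -1.486], [11.78, -13.53, 1.8, 0, 0, -1.486]],
], claw=-0.2, squeeze=12)

```text
time: 1.65
position: [0.4782, 0.0352, 0.3324]
tool_rot: [0.648, 0.762, 0.0, -0.0]
ft_force: [-0.4, -0.3, 0.6]
grip_width: 0.0524
grip_force: 0.0
```

```bash
python3 - <<'E'
from h import *
st(); b=[.4775,.033]
rows([(b+[.093],down(99.1))])
E
```

```text
t 1.65 grasp [0.4782 0.0352 0.1684] ax 99.3 z [-0.  0. -1.] F [-0.4 -0.3  0.6] w 0.05240496222437649 gf 0.0 q [-0.16  0.45  1.86  0.    0.83 -0.32]
[-0.052, -0.027, 1.884] [-0.0, -0.0, 0.003] dist 0.075
```

Call:
move_arm([
  [[-0.05, -0.03, 0.6, 0, 0, 0], [-0.05, -0.03, 1.2, 0, 0, 0], [-0.05, -0.03, 1.65, 0, 0, 0], [-0.05, -0.03, 1.88, 0, 0, 0], [-0.05, -0.03, 1.88, 0, 0, 0]],
])

```text
time: 2.28
position: [0.4766, 0.0302, 0.2571]
tool_rot: [0.649, 0.761, -0.0, -0.001]
ft_force: [0.2, -0.4, 0.0]
grip_width: 0.0521
grip_force: 0.0
```

Call:
move_arm([
  [[0, 0, 0, 0, 0, 0], [0, 0, 0, 0, 0, 0], [0, 0, 0, 0, 0, 0], [0, 0, 0, 0, 0, 0]],
], claw=1, squeeze=12)

```text
time: 2.78
position: [0.4767, 0.0303, 0.2578]
tool_rot: [0.649, 0.761, 0.0, 0.0]
ft_force: [-0.6, -0.5, -0.2]
grip_width: 0.02
grip_force: 0.0
```

```bash
cat >> h.py <<'E'
def bar(phi,tilt,y=-.003):
    g=case(.110-.2085*np.cos(phi+.208),y,.05+.2085*np.sin(phi+.208))
    return g, R.from_rotvec(-tilt*EY*-1).as_matrix()@down(99.1)   # tilt>0: flange leans away from robot
E
python3 - <<'E'
from h import *
st(); print(bar(1.8,.3)[1][:,2])
rows([bar(0,0)]+[bar(p,.3*max(0,p-.7)/1.15) for p in np.linspace(.1,1.87,16)])
E
```

```text
t 2.775 grasp [0.4768 0.0303 0.0938] ax 99.1 z [ 0.001 -0.    -1.   ] F [-0.6 -0.5 -0.2] w 0.020020377970361464 gf 0.0 q [-0.17  0.59  1.92 -0.    0.63 -0.33]
[-0.29180073 -0.0467389  -0.95533649]
[-0.007, 0.023, 0.02] [0.001, 0.0, 0.0] dist 0.001
[-0.007, 0.156, -0.484] [0.001, 0.0, 0.0] dist 0.02
[-0.007, 0.377, -1.058] [0.001, 0.0, 0.0] dist 0.045
[-0.007, 0.664, -1.601] [0.001, 0.0, 0.0] dist 0.069
[-0.007, 1.013, -2.107] [0.001, 0.0, 0.0] dist 0.094
[-0.007, 1.419, -2.569] [0.001, 0.0, 0.0] dist 0.117
[-0.008, 1.877, -2.979] [0.001, 0.0, 0.0] dist 0.141
[-0.008, 2.495, -3.331] [0.029, 0.0, 0.0] dist 0.166
[-0.008, 3.162, -3.618] [0.06, 0.0, 0.0] dist 0.192
[-0.008, 3.859, -3.835] [0.09, 0.0, 0.0] dist 0.218
[-0.009, 4.579, -3.979] [0.121, 0.0, 0.0] dist 0.243
[-0.009, 5.313, -4.049] [0.152, 0.0, 0.0] dist 0.267
[-0.009, 6.052, -4.042] [0.183, 0.0, 0.0] dist 0.291
[-0.009, 6.787, -3.959] [0.213, 0.0, 0.0] dist 0.314
[-0.009, 7.511, -3.8] [0.244, 0.0, 0.0] dist 0.337
[-0.009, 8.214, -3.568] [0.275, 0.0, 0.0] dist 0.358
[-0.009, 8.889, -3.265] [0.306, 0.0, 0.0] dist 0.379
```

Call:
move_arm([
  [[0, 0, 0, 0, 0, 0], [0, 0, 0, 0, 0, 0], [0, 0, 0, 0, 0, 0]],
])

```text
time: 3.15
position: [0.4785, 0.0305, 0.2579]
tool_rot: [0.649, 0.761, 0.002, 0.002]
ft_force: [3.9, 3.0, -2.0]
grip_width: 0.0103
grip_force: 12.0
```

Call:
move_arm([
  [[0, 0.07, -0.24, 0, 0, 0], [0, 0.16, -0.48, 0, 0, 0], [0, 0.26, -0.78, 0, 0, 0], [0, 0.38, -1.06, 0, 0, 0], [0, 0.51, -1.33, 0, 0, 0], [0, 0.66, -1.6, 0, 0, 0], [0, 0.83, -1.86, 0, 0, 0], [0, 1.01, -2.11, 0, 0, 0], [0, 1.21, -2.34, 0, 0, 0], [0, 1.42, -2.57, 0, 0, 0], [0, 1.64, -2.78, 0, 0, 0], [0, 1.88, -2.98, 0, 0, 0]],
])

```text
time: 4.65
position: [0.5503, 0.0421, 0.3771]
tool_rot: [0.649, 0.761, -0.002, -0.002]
ft_force: [-1.4, -2.4, 1.0]
grip_width: 0.0103
grip_force: 12.0
```

```bash
python3 - <<'E'
from h import *
st(); cam('side','s1.png')
ph=[.69]+list(np.linspace(.69,1.87,11)[1:])
rows([bar(p,.3*max(0,p-.69)/1.18) for p in ph])
E
```

```text
t 4.65 grasp [0.5495 0.0419 0.2131] ax 99.1 z [-0.005 -0.001 -1.   ] F [-1.4 -2.4  1. ] w 0.01034291717514149 gf 12.002659142017365 q [-0.13  0.47  1.65 -0.    1.04 -0.28]
[-0.006, -0.018, 0.035] [-0.002, 0.0, 0.0] dist 0.002
[-0.006, 0.607, -0.318] [0.028, 0.0, 0.0] dist 0.027
[-0.007, 1.27, -0.606] [0.058, 0.0, 0.0] dist 0.056
[-0.007, 1.963, -0.825] [0.088, 0.0, 0.0] dist 0.085
[-0.007, 2.68, -0.971] [0.118, 0.0, 0.0] dist 0.114
[-0.007, 3.41, -1.043] [0.148, 0.0, 0.0] dist 0.143
[-0.008, 4.146, -1.038] [0.178, 0.0, 0.0] dist 0.171
[-0.008, 4.878, -0.958] [0.208, 0.0, 0.0] dist 0.199
[-0.008, 5.6, -0.802] [0.238, 0.0, 0.0] dist 0.226
[-0.009, 6.3, -0.573] [0.268, 0.0, 0.0] dist 0.253
[-0.009, 6.973, -0.273] [0.298, 0.0, 0.0] dist 0.279
```

View pics/s1.png

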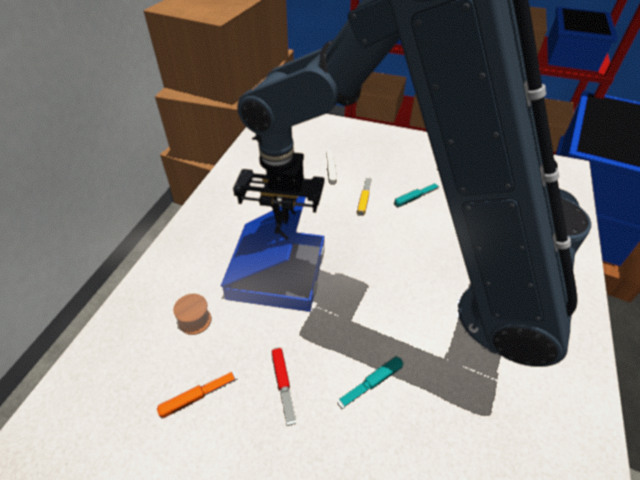

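The side view shows the lid about 40° up, with the bar held in the fingers near (285,225). I'll keep following the arc.

Call:
move_arm([
  [[0, 0.3, -0.15, 0.015, 0, 0], [0, 0.62, -0.31, 0.03, 0, 0], [0, 1.28, -0.6, 0.06, 0, 0], [0, 1.97, -0.82, 0.09, 0, 0], [0, 2.69, -0.97, 0.12, 0, 0], [0, 3.42, -1.04, 0.15, 0, 0], [0, 4.15, -1.04, 0.18, 0, 0], [0, 4.88, -0.96, 0.21, 0, 0], [0, 5.6, -0.8, 0.24, 0, 0], [0, 6.3, -0.58, 0.27, 0, 0], [0, 6.7, -0.42, 0.285, 0, 0], [0, 6.95, -0.29, 0.3, 0, 0]],
])

```text
time: 6.2
position: [0.8263, 0.0867, 0.3886]
tool_rot: [0.641, 0.753, -0.113, -0.097]
ft_force: [1.1, -0.5, 2.2]
grip_width: 0.0103
grip_force: 12.0
```

```bash
python3 - <<'E'
from h import *
st(); print(bar(1.87,.3)[0])
E
```

```text
t 6.2 grasp [0.7786 0.0791 0.2319] ax 99.1 z [-0.291 -0.046 -0.956] F [ 1.1 -0.5  2.2] w 0.010289459520818623 gf 12.049807598814368 q [-0.02  0.93  0.66 -0.05  1.85 -0.19]
[0.77909104 0.07845272 0.23225114]
```

Call:
move_arm([
  [[0, 0, 0, 0, 0, 0], [0, 0.05, 0, 0, 0, 0], [0, 0.1, 0, 0, 0, 0], [0, 0.1, -0.3, 0, 0, 0], [0, 0.1, -0.8, 0, 0, 0], [0, 0.1, -1.4, 0, 0, 0], [0, 0.1, -2, 0, 0, 0], [0, 0.1, -2.2, 0, 0, 0]],
], claw=0.45)

```text
time: 7.2
position: [0.8549, 0.091, 0.4747]
tool_rot: [0.642, 0.753, -0.112, -0.095]
ft_force: [-0.1, 0.3, -0.0]
grip_width: 0.0237
grip_force: 0.0
```

```bash
python3 - <<'E'
from h import *
st(); cam('side','s2.png')
c=np.degrees
E
```

```text
t 7.2 grasp [0.8078 0.0833 0.3178] ax 99.1 z [-0.287 -0.047 -0.957] F [-0.1  0.3 -0. ] w 0.02374127324071655 gf 0.0 q [-0.02  0.96  0.38 -0.06  2.1  -0.2 ]
```

View pics/s2.png

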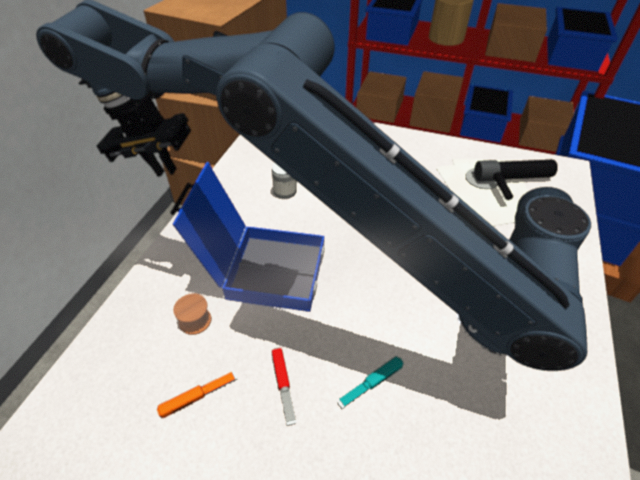

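The lid rests on its stop by itself, edge at about (210,170), and the gripper is clear of it. Next is the red chisel.

```bash
python3 - <<'E'
from h import *
g=np.array([.448,.3174])
u=np.array([.72,.15,.32])
rows([(u,down(105)),(np.r_[g,.14],down(122.6)),(np.r_[g,.0125],down(122.6))])
E
```

```text
[1.991, -3.034, 0.672] [-0.295, -0.014, -0.102] dist 0.148
[7.203, -7.515, 6.735] [-0.291, -0.06, -0.407] dist 0.496
[7.206, -6.587, 9.784] [-0.291, -0.06, -0.407] dist 0.553
```

Call:
move_arm([
  [[0.5, -0.7, 0, -0.1, 0, 0], [1.2, -1.8, 0.3, -0.2, 0, -0.05], [2, -3, 0.67, -0.29, -0.01, -0.1], [2.7, -3.7, 1.6, -0.29, -0.02, -0.15], [3.4, -4.3, 2.5, -0.29, -0.03, -0.2], [4.1, -4.9, 3.4, -0.29, -0.04, -0.25], [4.9, -5.5, 4.3, -0.29, -0.05, -0.3], [5.7, -6.2, 5.1, -0.29, -0.06, -0.35], [6.4, -6.8, 5.8, -0.29, -0.06, -0.4], [6.9, -7.25, 6.4, -0.29, -0.06, -0.407], [7.2, -7.5, 6.73, -0.29, -0.06, -0.407], [7.2, -7.5, 6.73, -0.29, -0.06, -0.407]],
], claw=-0.4)

```text
time: 8.75
position: [0.4468, 0.3176, 0.3021]
tool_rot: [0.48, 0.878, -0.003, -0.003]
ft_force: [0.7, -0.3, 0.1]
grip_width: 0.0611
grip_force: 0.0
```

```bash
python3 - <<'E'
from h import *
st()
c=cam('top'); H=hsv(c); m=chisel_mask(H,'red'); 
if m.sum()>50:
    b=blob(m); print(b.sum(),np.argwhere(b).mean(0))
c=cam('side'); m=blob(chisel_mask(hsv(c),'red')); pts=np.argwhere(m)[:,::-1].astype(np.float32)
q=[onplane(c,*p,.020)[:2] for p in pts]; r=cv2.minAreaRect(np.array(q,np.float32)); print('side red on z=.02',r,m.sum())
g=np.array([.448,.3174]); rows([(np.r_[g,.0125],down(122.6))])
E
```

```text
t 8.75 grasp [0.4455 0.3173 0.1381] ax 122.7 z [-0.008 -0.002 -1.   ] F [ 0.7 -0.3  0.1] w 0.061060978282339425 gf 0.0 q [ 0.41  0.57  1.72  0.    0.86 -0.16]
327 [249.62079511 180.59938838]
side red on z=.02 ((0.6715385317802429, -1.336785078048706), (0.19153736531734467, 1.2262922525405884), 14.601696014404297) 1336
[0.009, -0.007, 3.169] [-0.003, -0.002, -0.0] dist 0.127
```

Call:
move_arm([
  [[0, 0, 0.9, 0, 0, 0], [0, 0, 1.8, 0, 0, 0], [0, 0, 2.5, 0, 0, 0], [0, 0, 2.85, 0, 0, 0], [0, 0, 2.93, 0, 0, 0], [0, 0, 2.93, 0, 0, 0]],
])

```text
time: 9.6
position: [0.4478, 0.3173, 0.1862]
tool_rot: [0.48, 0.877, -0.001, -0.002]
ft_force: [-1.2, 0.7, 0.3]
grip_width: 0.0608
grip_force: 0.0
```

Call:
move_arm([
  [[0, 0, 0, 0, 0, 0], [0, 0, 0, 0, 0, 0], [0, 0, 0, 0, 0, 0], [0, 0, 0, 0, 0, 0], [0, 0, 0, 0, 0, 0], [0, 0, 0, 0, 0, 0]],
], claw=1, squeeze=30)

```text
time: 10.35
position: [0.4474, 0.3175, 0.1858]
tool_rot: [0.48, 0.877, -0.001, -0.002]
ft_force: [0.3, 1.3, 2.2]
grip_width: 0.026
grip_force: 30.0
```

```bash
python3 - <<'E'
from h import *
st()
rows([(case(-.025,.0545,.13),down(9.1)),(case(-.025,.0545,.026),down(9.1))])
E
```

```text
t 10.35 grasp [0.4467 0.3175 0.0218] ax 122.6 z [-0.004  0.    -1.   ] F [0.3 1.3 2.2] w 0.025984364728435686 gf 30.000078678131104 q [ 0.41  0.77  1.77  0.    0.61 -0.16]
[-5.821, -1.088, -2.715] [-0.005, 0.002, 1.981] dist 0.261
[-5.828, -1.079, -0.115] [-0.005, 0.002, 1.981] dist 0.237
```

Call:
move_arm([
  [[0, 0, -0.6, 0, 0, 0], [0, 0, -1.5, 0, 0, 0], [-0.3, -0.05, -2.3, 0, 0, 0.15], [-0.9, -0.2, -2.8, 0, 0, 0.32], [-1.6, -0.3, -3, 0, 0, 0.5], [-2.4, -0.45, -3, 0, 0, 0.68], [-3.2, -0.6, -3, 0, 0, 0.86], [-4, -0.7, -3, 0, 0, 1.04], [-4.7, -0.85, -3, 0, 0, 1.22], [-5.2, -0.95, -3, 0, 0, 1.4], [-5.6, -1.05, -2.9, 0, 0, 1.58], [-5.8, -1.08, -2.7, 0, 0, 1.76]],
])

```text
time: 11.85
position: [0.5359, 0.0976, 0.2925]
tool_rot: [0.983, 0.185, -0.004, -0.0]
ft_force: [0.1, 0.2, -2.8]
grip_width: 0.0258
grip_force: 30.0
```

```bash
python3 - <<'E'
from h import *
st()
rows([(case(-.025,.0545,.13),down(9.1)),(case(-.025,.0545,.026),down(9.1))])
E
```

```text
t 11.85 grasp [0.5346 0.0975 0.1285] ax 21.4 z [-0.008 -0.001 -1.   ] F [ 0.1  0.2 -2.8] w 0.025798147388170777 gf 29.98797744512558 q [-0.02  0.58  1.73 -0.    0.83  1.17]
[0.021, 0.001, -0.038] [-0.001, 0.008, 0.214] dist 0.002
[0.041, 0.007, 2.562] [-0.001, 0.008, 0.214] dist 0.102
```

Call:
move_arm([
  [[0, 0, 0, 0, 0, 0.12], [0.02, 0, 0, 0, 0, 0.214], [0.02, 0, 0, 0, 0, 0.214], [0.02, 0, 0, 0, 0, 0.214]],
])

```text
time: 12.35
position: [0.5366, 0.0989, 0.2927]
tool_rot: [0.997, 0.083, -0.004, 0.0]
ft_force: [-0.5, -0.3, -1.6]
grip_width: 0.0258
grip_force: 30.0
```

```bash
python3 - <<'E'
from h import *
st()
c=cam('top'); a=cv2.resize(c['pixels'][100:290,200:440],(800,633))[:600]; 
c2=cam('side'); b=cv2.resize(c2['pixels'][130:340,150:430],(500,375)); a=cv2.resize(c['pixels'][120:310,200:400],(300,285)); 
o=np.zeros((375,800,3),np.uint8); o[:,:500]=b; o[:285,500:]=a; cv2.imwrite('pics/r1.png',o)
rows([(case(-.025,.0545,.026),down(9.1))])
E
```

```text
t 12.35 grasp [0.5353 0.0988 0.1287] ax 9.6 z [-0.008 -0.001 -1.   ] F [-0.5 -0.3 -1.6] w 0.025786255219858136 gf 29.995291829109192 q [-0.02  0.58  1.73 -0.    0.84  1.38]
[0.012, 0.028, 2.574] [-0.0, 0.007, 0.008] dist 0.103
```

View pics/r1.png

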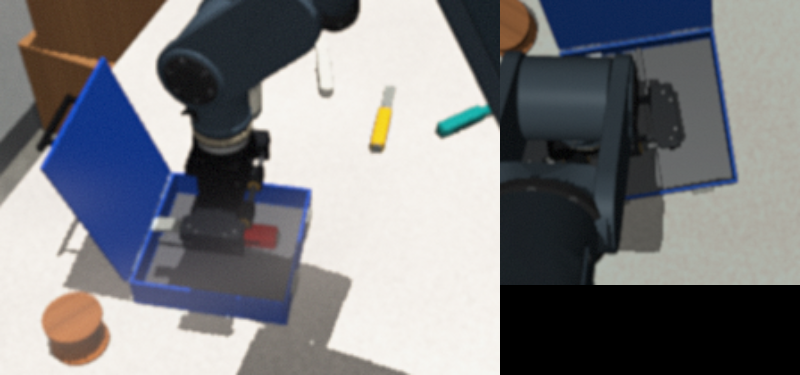

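The crop shows the red handle towards the front and the blade towards the hinge, above the left lane. Lowering it.

Call:
move_arm([
  [[0, 0.02, 0.6, 0, 0.007, 0.008], [0, 0.02, 1.2, 0, 0.007, 0.008], [0, 0.02, 1.7, 0, 0.007, 0.008], [0, 0.02, 2.1, 0, 0.007, 0.008], [0, 0.02, 2.35, 0, 0.007, 0.008], [0, 0.02, 2.45, 0, 0.007, 0.008], [0, 0.02, 2.5, 0, 0.007, 0.008], [0, 0.02, 2.53, 0, 0.007, 0.008], [0, 0.02, 2.55, 0, 0.007, 0.008], [0, 0.02, 2.55, 0, 0.007, 0.008]],
])

```text
time: 13.7
position: [0.5366, 0.098, 0.1914]
tool_rot: [0.997, 0.079, 0.001, -0.0]
ft_force: [0.3, -0.8, -1.7]
grip_width: 0.0256
grip_force: 30.0
```

```bash
python3 - <<'E'
from h import *
st()
E
```

```text
t 13.7 grasp [0.5368 0.0981 0.0274] ax 9.0 z [ 0.001  0.    -1.   ] F [ 0.3 -0.8 -1.7] w 0.025608648156982175 gf 29.99520242214203 q [-0.02  0.76  1.78  0.    0.61  1.39]
```

Call:
move_arm([
  [[0, 0, 0.02, 0, 0, 0], [0, 0, 0.04, 0, 0, 0], [0, 0, 0.04, 0, 0, 0]],
])

```text
time: 14.08
position: [0.5366, 0.098, 0.1908]
tool_rot: [0.997, 0.079, 0.001, -0.0]
ft_force: [-1.9, -0.8, 8.2]
grip_width: 0.0256
grip_force: 30.0
```

Contact felt at 8 N. Opening a little and withdrawing.

Call:
move_arm([
  [[0, 0, 0, 0, 0, 0], [0, 0, 0, 0, 0, 0], [0, 0, 0, 0, 0, 0], [0, 0, -0.4, 0, 0, 0], [0, 0, -1.2, 0, 0, 0], [0, 0, -2.3, 0, 0, 0], [0, 0, -3.2, 0, 0, 0], [0, 0, -3.6, 0, 0, 0]],
], claw=0.1)

```text
time: 15.08
position: [0.5367, 0.098, 0.3365]
tool_rot: [0.997, 0.079, 0.003, 0.0]
ft_force: [0.5, -0.1, 0.0]
grip_width: 0.0391
grip_force: 0.0
```

```bash
python3 - <<'E'
from h import *
st()
d=np.radians(-83.7); g=np.array([.4218,-.2810])+.0125*np.array([np.cos(d),np.sin(d)]); print(g)
rows([(np.r_[g,.16],down(96.3)),(np.r_[g,.021],down(96.3))])
E
```

```text
t 15.075 grasp [0.5376 0.0981 0.1725] ax 9.0 z [ 0.006  0.    -1.   ] F [ 0.5 -0.1  0. ] w 0.039094553935863065 gf 0.0 q [-0.02  0.51  1.7   0.    0.92  1.39]
[ 0.42317168 -0.29342451]
[-4.342, 9.218, 0.291] [0.005, -0.004, -1.523] dist 0.408
[-4.362, 9.216, 3.766] [0.005, -0.004, -1.523] dist 0.435
```

Call:
move_arm([
  [[-0.3, 0.6, 0, 0, 0, -0.14], [-0.7, 1.5, 0, 0, 0, -0.3], [-1.15, 2.5, 0, 0, 0, -0.46], [-1.6, 3.5, 0, 0, 0, -0.62], [-2.1, 4.5, 0, 0, 0, -0.78], [-2.6, 5.5, 0, 0, 0, -0.94], [-3.05, 6.5, 0.1, 0, 0, -1.1], [-3.5, 7.5, 0.2, 0, 0, -1.26], [-3.9, 8.3, 0.3, 0, 0, -1.42], [-4.2, 8.9, 0.3, 0, 0, -1.523], [-4.34, 9.22, 0.3, 0, 0, -1.523], [-4.34, 9.22, 0.3, 0, 0, -1.523]],
], claw=-0.4)

```text
time: 16.58
position: [0.4227, -0.2939, 0.321]
tool_rot: [0.668, 0.744, 0.001, 0.0]
ft_force: [-0.2, -0.3, 0.2]
grip_width: 0.0609
grip_force: 0.0
```

```bash
python3 - <<'E'
from h import *
st()
d=np.radians(-83.7); g=np.array([.4218,-.2810])+.0125*np.array([np.cos(d),np.sin(d)]); print(g)
rows([(np.r_[g,.021],down(96.3))])
c=cam('top'); H=hsv(c); m=blob(chisel_mask(H,'red')); r=cv2.minAreaRect(np.argwhere(m)[:,::-1].astype(np.float32)); b=cv2.boxPoints(r)
w=np.array([onplane(c,u,v,.029) for u,v in b]); M=np.stack([EX,EY]); print('red in case frame',((w-case(0,0,0))@M.T).round(4).tolist(),m.sum())
E
```

```text
t 16.575 grasp [ 0.4229 -0.2938  0.157 ] ax 96.1 z [ 0.001  0.001 -1.   ] F [-0.2 -0.3  0.2] w 0.06087952139883155 gf 0.0 q [-0.83  0.5   1.79  0.    0.85 -0.93]
[ 0.42317168 -0.29342451]
[0.009, 0.009, 3.401] [0.001, -0.001, -0.003] dist 0.136
red in case frame [[0.0053, 0.0665], [0.0051, 0.042], [-0.0848, 0.0421], [-0.0847, 0.0665]] 480
```

Red is placed straight in the left lane: its handle spans x -85 to +5 mm and is centred at y ≈ 54 mm. Now I pick up yellow.

Call:
move_arm([
  [[0, 0, 0.9, 0, 0, 0], [0, 0, 1.9, 0, 0, 0], [0, 0, 2.7, 0, 0, 0], [0, 0, 3.2, 0, 0, 0], [0, 0, 3.38, 0, 0, 0], [0, 0, 3.38, 0, 0, 0]],
])

```text
time: 17.38
position: [0.4233, -0.2927, 0.186]
tool_rot: [0.667, 0.745, 0.001, -0.0]
ft_force: [0.1, 0.2, -0.3]
grip_width: 0.0614
grip_force: 0.0
```

Call:
move_arm([
  [[0, 0, 0, 0, 0, 0], [0, 0, 0, 0, 0, 0], [0, 0, 0, 0, 0, 0], [0, 0, 0, 0, 0, 0], [0, 0, 0, 0, 0, 0], [0, 0, 0, 0, 0, 0]],
], claw=1, squeeze=30)

```text
time: 18.12
position: [0.4231, -0.2936, 0.1863]
tool_rot: [0.667, 0.745, 0.0, 0.0]
ft_force: [-0.1, -0.1, 2.9]
grip_width: 0.0256
grip_force: 30.0
```

```bash
python3 - <<'E'
from h import *
st()
rows([(case(-.025,-.0545,.13),down(189.1)),(case(-.025,-.0545,.026),down(189.1))])
E
```

```text
t 18.125 grasp [ 0.4233 -0.2936  0.0223] ax 96.3 z [ 0.001  0.    -1.   ] F [-0.1 -0.1  2.9] w 0.025646363964862882 gf 29.999514520168304 q [-0.82  0.75  1.86  0.    0.54 -0.94]
[6.693, 4.033, -2.688] [0.001, 0.001, -1.62] dist 0.331
[6.694, 4.029, -0.088] [0.001, 0.001, -1.62] dist 0.313
```

Call:
move_arm([
  [[0, 0, -0.6, 0, 0, 0], [0, 0, -1.5, 0, 0, 0], [0.4, 0.2, -2.4, 0, 0, -0.15], [1.1, 0.7, -2.9, 0, 0, -0.32], [1.9, 1.15, -3, 0, 0, -0.5], [2.8, 1.7, -3, 0, 0, -0.68], [3.7, 2.25, -3, 0, 0, -0.86], [4.6, 2.8, -3, 0, 0, -1.04], [5.5, 3.3, -3, 0, 0, -1.22], [6.2, 3.75, -3, 0, 0, -1.4], [6.6, 3.98, -2.9, 0, 0, -1.56], [6.69, 4.03, -2.7, 0, 0, -1.62]],
])

```text
time: 19.62
position: [0.5539, -0.0084, 0.2939]
tool_rot: [-0.082, 0.997, 0.0, 0.0]
ft_force: [0.2, 0.1, -2.3]
grip_width: 0.0257
grip_force: 30.0
```

Call:
move_arm([
  [[0, 0, 0, 0, 0, 0], [0, 0, 0, 0, 0, 0]],
])

```text
time: 19.88
position: [0.5535, -0.0101, 0.2941]
tool_rot: [-0.079, 0.997, 0.0, 0.0]
ft_force: [-0.5, 0.0, -0.8]
grip_width: 0.0258
grip_force: 30.0
```

```bash
python3 - <<'E'
from h import *
st()
rows([(case(-.025,-.0545,.0273),down(189.1))])
c2=cam('side'); cv2.imwrite('pics/y1.png',cv2.resize(c2['pixels'][130:340,150:430],(700,525)))
E
```

```text
t 19.875 grasp [ 0.5536 -0.01    0.1301] ax -170.9 z [ 0.     0.001 -1.   ] F [-0.5  0.  -0.8] w 0.02581238686729424 gf 29.99778538942337 q [-0.22  0.59  1.71  0.    0.84 -1.95]
[-0.01, 0.004, 2.571] [0.001, 0.0, -0.001] dist 0.103
```

View pics/y1.png

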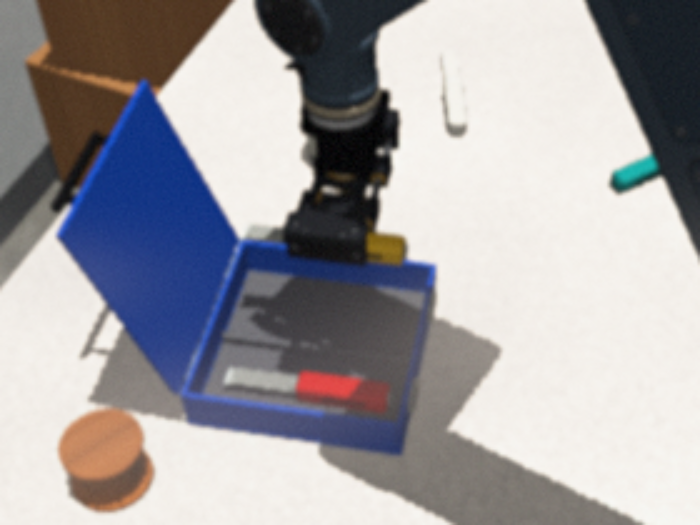

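Red lies straight in the left lane (crop 305,388). Yellow hangs over the right lane with its handle to the front (385,248). Lowering it.

Call:
move_arm([
  [[0, 0, 0.6, 0, 0, 0], [0, 0, 1.2, 0, 0, 0], [0, 0, 1.7, 0, 0, 0], [0, 0, 2.1, 0, 0, 0], [0, 0, 2.35, 0, 0, 0], [0, 0, 2.45, 0, 0, 0], [0, 0, 2.5, 0, 0, 0], [0, 0, 2.54, 0, 0, 0], [0, 0, 2.56, 0, 0, 0], [0, 0, 2.56, 0, 0, 0]],
])

```text
time: 21.18
position: [0.5539, -0.0098, 0.1921]
tool_rot: [-0.08, 0.997, 0.0, 0.001]
ft_force: [0.9, 0.2, -1.3]
grip_width: 0.0254
grip_force: 30.0
```

Call:
move_arm([
  [[0, 0, 0.02, 0, 0, 0], [0, 0, 0.04, 0, 0, 0], [0, 0, 0.04, 0, 0, 0]],
])

```text
time: 21.55
position: [0.5539, -0.0098, 0.1913]
tool_rot: [-0.079, 0.997, 0.0, 0.001]
ft_force: [-1.2, -0.1, 5.9]
grip_width: 0.0262
grip_force: 30.0
```

Contact felt. Releasing and withdrawing upwards, then off to the robot side.

Call:
move_arm([
  [[0, 0, 0, 0, 0, 0], [0, 0, 0, 0, 0, 0], [0, 0, 0, 0, 0, 0], [0, 0, -0.4, 0, 0, 0], [0, 0, -1.2, 0, 0, 0], [0, 0, -2.3, 0, 0, 0], [0, 0, -3.4, 0, 0, 0], [0, 0, -4, 0, 0, 0]],
], claw=0.1)

```text
time: 22.55
position: [0.5539, -0.0098, 0.3539]
tool_rot: [-0.08, 0.997, -0.0, 0.003]
ft_force: [-0.4, -0.2, -0.6]
grip_width: 0.0394
grip_force: 0.0
```

Call:
move_arm([
  [[0.3, 1, 0, 0, 0, 0], [0.6, 2.2, 0, 0, 0, 0], [0.9, 3.5, 0, 0, 0, 0], [1.1, 4.7, 0, 0, 0, 0], [1.3, 5.5, 0, 0, 0, 0], [1.3, 5.8, 0, 0, 0, 0], [1.3, 5.8, 0, 0, 0, 0], [1.3, 5.8, 0, 0, 0, 0]],
])

```text
time: 23.55
position: [0.4663, 0.2101, 0.3505]
tool_rot: [-0.079, 0.997, 0.0, 0.001]
ft_force: [-0.1, -0.4, -0.2]
grip_width: 0.0389
grip_force: 0.0
```

```bash
python3 - <<'E'
from h import *
st()
c=cam('top','end_t.png'); s=cam('side'); H=hsv(c); M=np.stack([EX,EY])
for col in('red','yellow'):
    m=blob(chisel_mask(H,col)); b=cv2.boxPoints(cv2.minAreaRect(np.argwhere(m)[:,::-1].astype(np.float32)))
    w=np.array([onplane(c,u,v,.029) for u,v in b]); print(col,((w-case(0,0,0))@M.T).round(4).tolist(),np.median(cloud(c)[m][:,2]))
P=cloud(c);print('tin',P[145,452],'spool',P[135,202])
o=np.zeros((480,800,3),np.uint8); o[:,:400]=cv2.resize(c['pixels'][100:292,180:340],(400,480)); o[:,400:]=cv2.resize(s['pixels'][120:360,150:350],(400,480)); cv2.imwrite('pics/end.png',o)
E
```

```text
t 23.55 grasp [0.4666 0.2101 0.1865] ax -170.9 z [ 0.002  0.    -1.   ] F [-0.1 -0.4 -0.2] w 0.038867674065671785 gf 0.0 q [ 0.2   0.45  1.77 -0.    0.91 -1.52]
red [[0.0054, 0.0671], [0.0051, 0.0416], [-0.0864, 0.0421], [-0.0862, 0.0675]] 0.02864920966167653
yellow [[0.0089, -0.0412], [0.0091, -0.0657], [-0.0838, -0.0664], [-0.0841, -0.042]] 0.02848569952990803
tin [ 0.66805035 -0.25917926  0.09908238] spool [0.70011427 0.25091258 0.05609917]
```

View pics/end.png

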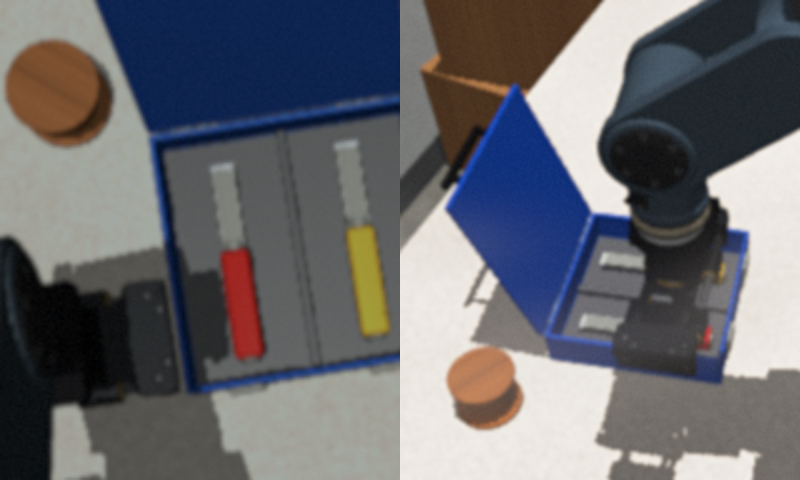

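The final crops show both chisels lying flat and straight in their lanes, red at (240,300) and yellow at (367,280). Handles are to the front and blades to the hinge. The lid is open on its stop, the tin and spool have not moved, and the robot is touching nothing.

```bash
python3 -c "
from rig import *
print(hand_in())"
```

```text
the job is handed in; nothing more can be done
None
```

The job is done and handed in at about 24 s of the 72 s allowed: the lid rests open on its stop, the red chisel is in the left lane and the yellow in the right, and the tin and spool were not disturbed.

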